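Wedge the springy sorting board firm

ROBOT

A 6-joint arm with a two-finger parallel gripper is mounted at the origin on the work surface; the furniture and walls round the work are solid. World frame = base frame: x ahead of the robot, y to its left, z up, the work surface at z = 0. Lengths are in m, angles in rad, forces in N, time in s.
With the tool pointing down it reaches from about 0.35 to 0.975 m from the base axis. Payload 4.9 kg.
Tool frame: the origin (TCP) lies at the very end of the fingers, on their centre line; the grasp point (between the pads) lies 19 mm behind it; x points along the fingers, y is the direction in which the jaws open and shut, and the axes are right-handed (so a half turn about x gives the same grasp; the last joint's range is limited). The gripper opens to 85 mm and grips with 20 to 120 N. Pads are 22 mm wide; open, the fingers measure 114 mm over their backs; the gripper's body (76 mm by 85 mm) begins 54 mm behind the grasp point. The pads swing forward as they close: fully open they stand 13 mm farther back than shut.
Start: joints at [1.031, 0.053, 1.613, -0, 1.476, -0.119], TCP at [0.255, 0.57, 0.231] pointing down, gripper open.
Joint ranges: [-3.01, 3.01], [-1.01, 2.22], [0.06, 2.58], [-1.02, 4.17], [0.09, 2.62], [-3.14, 3.14]. Speed limits (rad/s): [2.57, 2.57, 3.14, 3.14, 3.14, 3.14].

INTERFACE

Orientations are given as a rotation vector (axis times angle).
In Python, from station import ctrl gives the robot as it stands. The module is installed in compiled form; this text tells all that it offers.
- The arm moves only by the shell command python3 -m handwheel 'ROWS' [FORCE]. ROWS is JSON, one flat list of numbers, 7 for each row, row after row: the opening, from 0 (shut) to 1 (fully open), then the shift along the tool's x, y, z in m, then the turn, a rotation vector about the tool's x, y, z in degrees. A call has 1 to 12 rows; each row is the pose to reach, as a shift and turn from the pose commanded when the call began, along the tool's axes at that moment; what a row does not reach only later rows make up. A row lasts 1/12 s, in which the tool goes at most 41.7 mm and 7.16 degrees, less where a joint would pass 70% of its speed; a pose out of reach is approached as far as the arm can. A call with a gripper value outside its range is refused whole. The fingers move at their own pace and stop on an object; FORCE is the grip in N (left out, the last holds). Time passes only in rows, so rows that repeat a pose let the fingers close. It gives the time, the measured TCP pose, the force and the opening at its end, in the units of the state.
- ctrl.get_obs(): the state, without advancing time (a new reading comes with each control period).
- ctrl.get_image(name): name is "scene" or "top" or "wrist"; returns (picture, depth): 420x560x3 uint8, blue, green, red; 420x560 float32, m along the optical axis (not along the pixel's ray), 0 where there is no reading.
- ctrl.camera_params(name): a dict with "fov_y" (degrees; the focal length in pixels is half the picture's height over the tangent of half this angle, whatever the lens; pixels are square), "cx", "cy" (the principal point, pixels), "dist_coeffs" ([k1, k2, p1, p2, k3] as OpenCV has them; the pictures are not rectified), "R" (3x3) and "t" (3): a world point X has camera coordinates R X + t; the wrist camera has in their place "hand_eye" (4x4, takes a point from camera to tool coordinates, whose origin is the TCP and whose axes are the tool frame's). Camera axes: x right, y down, z forward; pixel columns grow to the right and rows downward; lengths in m; the calibration is good to about 2 mm. A picture is of the moment at which its call begins: read the wrist's pose just before it. camera_params takes no time and is no camera call.
- ctrl.finish_job(): hands the job in, once; it reports no verdict.
The state is a dict: "t": time; "q": joint angles; "dq": joint speeds; "effort": joint torques, N m; "tool_pos": TCP position; "tool_rot": TCP orientation; "contact_force": force on the tool from outside, world axes, zero at the start; "wrist_torque": the same for the moment, N m; "opening": finger opening in m.
Only numpy, scipy, OpenCV 4.12 (cv2) and the standard library are available. Lean on these libraries where they do the work, as an engineer would, in place of code of your own. Each camera call takes 0.05 s, during which the arm holds its last target.

TASK

The sorting board gives when you lean on its front edge. Take the wooden wedge and push it, thin end first, flat on the table and square to the edge, under the middle of the front edge (at the brass plate) until it jams tight and carries the board, then let go of it. Stop when it resists a firm push of about 15 N and never push harder than 20 N, keep the hand off the board, and leave the loose sherd, stone and pebble alone.

Things in the scene. Friction and masses are not known exactly. Their poses are not given: they have to be found in the camera images.
- stand: Fixed clamp stand with a plywood sorting board, 180 mm wide, whose front edge is a 12 mm thick round steel nosing. Origin: on the table straight under the middle of the front edge (nosing centre line). +x: level, under the board, the way the wedge is pushed; y along the edge; z up. A 60 mm wide brass plate on the board marks the middle. Open for 105 mm behind the edge.
- edge_mid (a point): The same point, under the middle of the front edge, table height, same axes. The nosing's underside is 11 to 21 mm above the table; this is set anew each time and no listed pose tells it. The edge is sprung: it gives upward about 1 mm for 6 N.
- stand_foot (a point): Foot of the stand on the table, 135 mm behind the edge, same axes; posts 95 mm tall. A dish and a small sherd are fixed on the board 20 mm or more behind the edge, under 50 mm above the table. The push on the wedge is about 1.5 to 3 times what it lifts with as it drags on table and edge; jammed, it holds by friction.
- wedge_center (a point): Loose wooden wedge, 0.1 kg, 140 mm long, 36 mm wide, underside flat, top sloping evenly from 31 mm (thick end) to 3 mm (thin end). Point at mid-length and mid-width, 8.5 mm above the underside. +x along it to the thin end (70 mm away), -x to the thick end (70 mm), y across, z up. Grip it across its width near the thick end; the last 35 mm there stay outside the board.
- wedge: The same wooden wedge; origin in the middle of its underside, axes as for its centre point.
- long_sherd: Flat pottery sherd, 51 x 116 x 18 mm, lying loose on the table; origin at the centre of its underside, y along its length. To be left alone.
- round_stone: Round stone, 55 x 57 x 42 mm, lying loose; origin at the centre of its underside. To be left alone.
- pebble: Small pebble, 26 x 32 x 17 mm, lying loose; origin at the centre of its underside. To be left alone.

How it is judged:
By the outcome, as a careful person would: the job done as asked, in the order asked, and still so for the second after the job is handed in, with the robot touching nothing.
It also fails if it takes over 54 s, if anything falls off the work surface, if the arm or the gripper's body presses on something with over 40 N, if the wrist force passes 120 N, or if a joint passes its speed limit or range.

## Working session

There is one attempt and no reset: what is moved stays moved. The work goes in short steps, Python scripts to look and compute and a shell command to move; the robot and the scene stay as the last step left them, time stands still between calls to the robot, and variables do not carry over. Pictures are saved under pics/ and viewed, and the job is handed in when it is done.

```bash
mkdir -p pics
cat > h.py <<'E'
import numpy as np, cv2
from station import ctrl
from scipy.spatial.transform import Rotation as Ro
def K(p):
    f=210/np.tan(np.radians(p['fov_y'])/2)
    return np.array([[f,0,p['cx']],[0,f,p['cy']],[0,0,1.]]),np.array(p['dist_coeffs'],float)
def pose(name,obs=None):
    p=ctrl.camera_params(name)
    if name=='wrist':
        o=obs; T=np.eye(4);T[:3,:3]=Ro.from_rotvec(o['tool_rot']).as_matrix();T[:3,3]=o['tool_pos']
        C=T@np.array(p['hand_eye']); return p,C[:3,:3],C[:3,3]
    R=np.array(p['R']);t=np.array(p['t']);return p,R.T,-R.T@t
def rays(name,uv,obs=None):
    p,R,c=pose(name,obs);k,d=K(p)
    n=cv2.undistortPoints(np.array(uv,float).reshape(-1,1,2),k,d).reshape(-1,2)
    return c,np.c_[n,np.ones(len(n))]@R.T
def plane(name,uv,z,obs=None):
    c,d=rays(name,uv,obs);return c+d*((z-c[2])/d[:,2])[:,None]
def dpt(name,uv,dep,obs=None):
    c,d=rays(name,uv,obs);uv=np.array(uv).reshape(-1,2);
    return c+d*np.array([dep[int(v),int(u)] for u,v in uv])[:,None]
E
python3 - <<'E'
from h import *
o=ctrl.get_obs()
for k,v in o.items(): print(k,np.round(v,3))
print(Ro.from_rotvec(o['tool_rot']).as_matrix().round(3))
for n in('scene','top','wrist'):
    o=ctrl.get_obs()
    im,d=ctrl.get_image(n);cv2.imwrite(f'pics/{n}0.png',im);np.savez(f'{n}0.npz',im=im,d=d,rot=o['tool_rot'],pos=o['tool_pos'])
    p,R,c=pose(n,o);print(n,c.round(3),R[:,2].round(2),p['fov_y'])
E
```

```text
t 0.0
q [ 1.031  0.053  1.614 -0.     1.476 -0.119]
dq [ 0.    -0.     0.     0.    -0.    -0.001]
effort [ 0.0000e+00 -3.9370e+01 -3.7017e+01 -0.0000e+00  7.0000e-03  0.0000e+00]
tool_pos [0.255 0.57  0.23 ]
tool_rot [ 0.329  1.546 -0.332]
contact_force [0.362 1.023 0.005]
wrist_torque [-0.021  0.012  0.004]
opening 0.085
[[-0.001  0.408  0.913]
 [-0.002  0.913 -0.408]
 [-1.    -0.002 -0.   ]]
scene [-0.102 -0.167  0.633] [ 0.68  0.35 -0.65] 44.93045687133403
top [0.434 0.162 0.975] [ 0.09 -0.   -1.  ] 55.097282352438164
wrist [0.181 0.603 0.373] [ 0.29 -0.13 -0.95] 65.8718397134148
```

View pics/scene0.png

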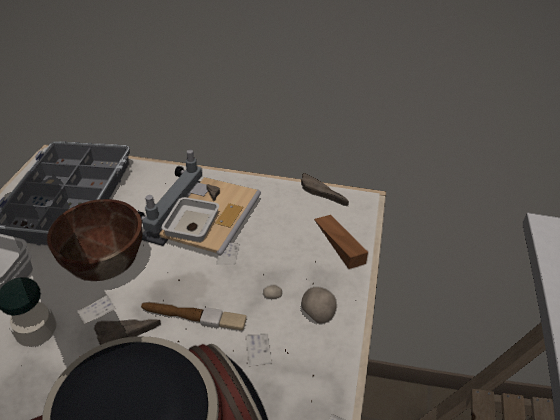

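View pics/top0.png

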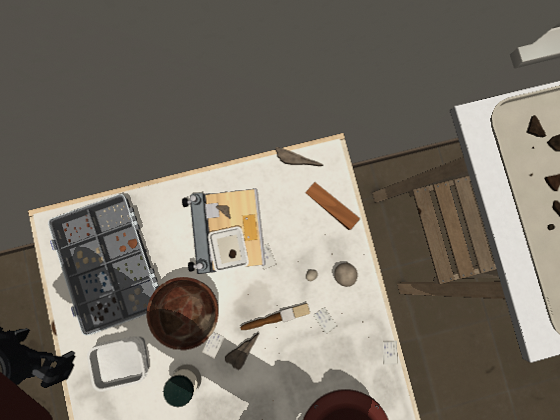

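View pics/wrist0.png

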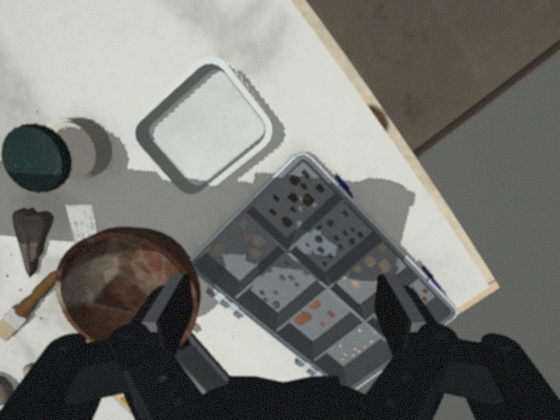

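The top view shows the board's nosing along column ~258 (rows 190–265), with brass at (250,227). The wedge runs from (312,187) to (352,225), the sherd is at (300,158), the stone at (345,273) and the pebble at (311,274). Next I'll zoom in and measure.

Run:
```python
from h import *
z=np.load('top0.npz');im=z['im'];d=z['d']
c=im[130:300,170:380];cv2.imwrite('pics/topz.png',cv2.resize(c,None,fx=3.5,fy=3.5,interpolation=cv2.INTER_CUBIC))
z2=np.load('scene0.npz');c=z2['im'][140:340,130:400];cv2.imwrite('pics/scz.png',cv2.resize(c,None,fx=2.9,fy=2.9,interpolation=cv2.INTER_CUBIC))
hsv=cv2.cvtColor(im,cv2.COLOR_BGR2HSV)
m=((hsv[...,0]<18)&(hsv[...,1]>120)&(hsv[...,2]>50)).astype(np.uint8)
m[:, :295]=0;m[:,372:]=0;m[:170]=0;m[245:]=0
cs,_=cv2.findContours(m,0,1);cn=max(cs,key=cv2.contourArea);print(cv2.contourArea(cn))
b=cv2.boxPoints(cv2.minAreaRect(cn));print(b)
print(cv2.approxPolyDP(cn,4,True).reshape(-1,2))
print(plane('top',b,0.012).round(4))
P=dpt('top',cn.reshape(-1,2),d);
ys,xs=np.nonzero(m);P=dpt('top',np.c_[xs,ys],d);print(P[::60].round(3))
for n,uv in dict(brass=(250,227),nose=(257,228),stone=(345,273),peb=(311,274),sh=(300,158),tab=(285,228)).items(): print(n,dpt('top',[uv],d).round(3))
```

```text
777.5
[[304.50757 193.5706 ]
 [314.02838 181.76482]
 [359.12103 218.12987]
 [349.60022 229.93565]]
[[314 183]
 [306 192]
 [351 228]
 [358 218]]
[[ 0.5655  0.1018  0.012 ]
 [ 0.5946  0.0791  0.012 ]
 [ 0.5082 -0.03    0.012 ]
 [ 0.4795 -0.0071  0.012 ]]
[[ 0.593  0.078  0.004]
 [ 0.578  0.057  0.008]
 [ 0.568  0.091  0.008]
 [ 0.563  0.045  0.009]
 [ 0.556  0.052  0.012]
 [ 0.548  0.06   0.013]
 [ 0.543  0.019  0.018]
 [ 0.536  0.029  0.017]
 [ 0.529  0.043  0.013]
 [ 0.524  0.006  0.021]
 [ 0.517  0.02   0.019]
 [ 0.512 -0.013  0.025]
 [ 0.505  0.002  0.028]
 [ 0.497 -0.012  0.031]]
brass [[0.482 0.23  0.029]]
nose [[0.48  0.214 0.025]]
stone [[0.379 0.009 0.043]]
peb [[0.374 0.085 0.015]]
sh [[0.651 0.114 0.017]]
tab [[ 0.482  0.147 -0.   ]]
```

View pics/topz.png

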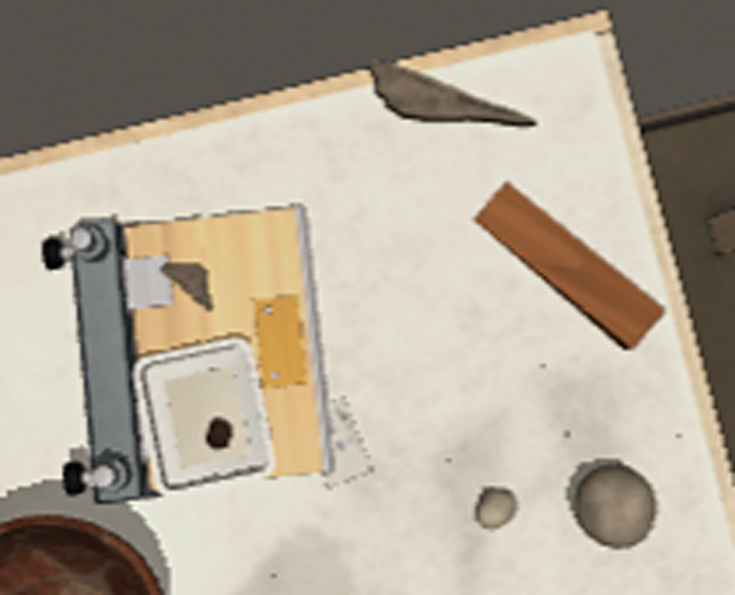

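View pics/scz.png

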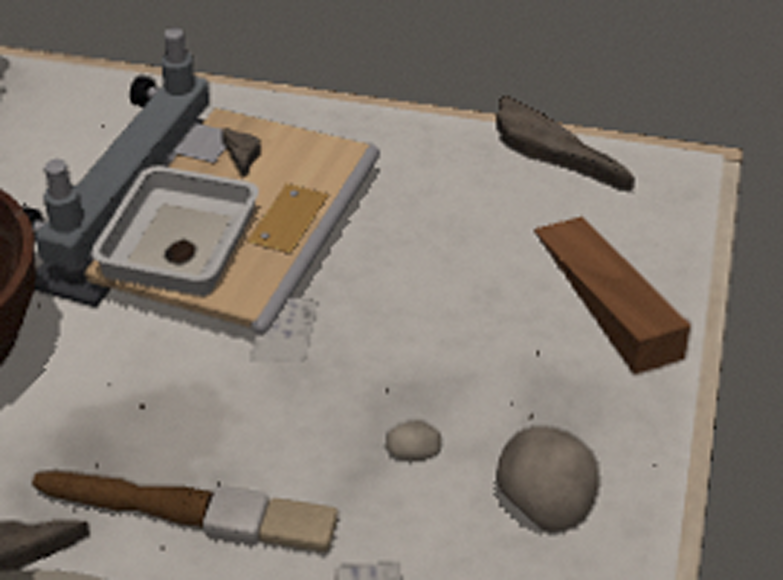

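```bash
cat > stand.py <<'E'
from h import *
def nose(im,d,name='top',obs=None,show=0):
    hsv=cv2.cvtColor(im,cv2.COLOR_BGR2HSV)
    ys,xs=np.nonzero(d>0);P=dpt(name,np.c_[xs,ys],d,obs)
    # brass
    H,S,V=[hsv[ys,xs,i].astype(int) for i in range(3)]
    reg=(abs(P[:,0]-.49)<.11)&(abs(P[:,1]-.25)<.09)&(P[:,2]>.012)
    br=reg&(H>14)&(H<26)&(S>150)
    n=reg&(S<60)&(P[:,1]<.235)&(P[:,2]<.04)
    return P,br,n,np.c_[xs,ys]
E
python3 - <<'E'
from stand import *
z=np.load('top0.npz');im=z['im'];d=z['d']
P,br,n,uv=nose(im,d)
m=np.zeros(d.shape,np.uint8);m[uv[br][:,1],uv[br][:,0]]=1
cs,_=cv2.findContours(m,0,1);cn=max(cs,key=cv2.contourArea);b=cv2.minAreaRect(cn);print(b,m.sum())
bx=cv2.boxPoints(b);print(plane('top',bx,.028).round(4), plane('top',[b[0]],.028))
Q=P[n];print(len(Q))
vx,vy,x0,y0=cv2.fitLine(Q[:,:2].astype(np.float32),cv2.DIST_HUBER,0,.01,.01).ravel();print('dir',vx,vy,np.degrees(np.arctan2(vy,vx)))
t=(Q[:,:2]-[x0,y0])@[vx,vy];r=(Q[:,:2]-[x0,y0])@[-vy,vx]
print('ends',t.min(),t.max(),'mid',np.array([x0,y0])+[vx*(t.min()+t.max())/2,vy*(t.min()+t.max())/2],np.percentile(r,[2,50,98]),'z',np.percentile(Q[:,2],[5,50,90,98]))
v=im.copy();v[uv[n][:,1],uv[n][:,0]]=(0,0,255);v[m>0]=(255,0,0)
cv2.imwrite('pics/mask.png',cv2.resize(v[170:290,180:300],None,fx=4,fy=4,interpolation=0))
# wedge by scene too
z=np.load('scene0.npz');im=z['im'];d=z['d']
P,br,n,uv=nose(im,d,'scene');Q=P[n]
m=np.zeros(d.shape,np.uint8);m[uv[br][:,1],uv[br][:,0]]=1
cs,_=cv2.findContours(m,0,1);cn=max(cs,key=cv2.contourArea);b=cv2.minAreaRect(cn);M=cv2.moments(cn)
print('scene brass',plane('scene',[(M['m10']/M['m00'],M['m01']/M['m00'])],.028))
vx,vy,x0,y0=cv2.fitLine(Q[:,:2].astype(np.float32),cv2.DIST_HUBER,0,.01,.01).ravel();print('dir',np.degrees(np.arctan2(vy,vx)),x0,y0)
E
```

```text
((249.5247344970703, 227.24754333496094), (24.676923751831055, 11.940446853637695), 84.2894058227539) 272
[[0.5085 0.2489 0.028 ]
 [0.5118 0.2209 0.028 ]
 [0.4541 0.2139 0.028 ]
 [0.4509 0.2417 0.028 ]] [[0.48123916 0.23131944 0.028     ]]
291
dir 0.99187374 0.12722611 7.309328
ends -0.08511228309953983 0.09848292391824538 mid [0.48446069 0.20792883] [-0.00420632 -0.00014739  0.00409683] z [0.02024182 0.02442218 0.02680572 0.02865445]
scene brass [[0.505262   0.24429063 0.028     ]]
dir 7.2488117 0.4816587 0.2068207
```

View pics/mask.png

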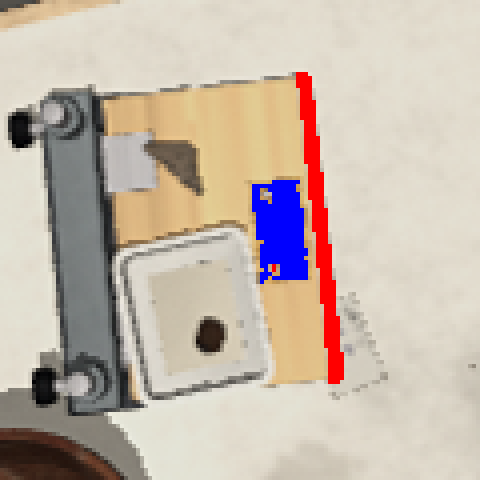

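```bash
cat > wed.py <<'E'
from h import *
def wedge(im,d,name,roi,obs=None):
    hsv=cv2.cvtColor(im,cv2.COLOR_BGR2HSV)
    m=((hsv[...,0]<18)&(hsv[...,1]>110)&(hsv[...,2]>40)&(d>0)).astype(np.uint8)
    k=np.zeros_like(m);k[roi[1]:roi[3],roi[0]:roi[2]]=1;m&=k
    n,l,st,_=cv2.connectedComponentsWithStats(m);i=1+np.argmax(st[1:,4]);m=(l==i)
    ys,xs=np.nonzero(m);P=dpt(name,np.c_[xs,ys],d,obs)
    P=P[(P[:,2]>-.003)&(P[:,2]<.036)]
    # top plane z=0.2*s
    (c,s,a)=cv2.minAreaRect(P[:,:2].astype(np.float32)); bx=cv2.boxPoints((c,s,a))
    L=[bx[1]-bx[0],bx[2]-bx[1]];ax=max(L,key=np.linalg.norm);ax/=np.linalg.norm(ax)
    A=np.c_[P[:,:2]-c,np.ones(len(P))];co=np.linalg.lstsq(A,P[:,2],rcond=None)[0]
    if ax@co[:2]>0: ax=-ax
    print(name,'c',np.round(c,4),'size',np.round(s,4),'ang',np.degrees(np.arctan2(ax[1],ax[0])).round(2),'slope ang',np.degrees(np.arctan2(-co[1],-co[0])).round(2),np.hypot(*co[:2]).round(3),'zc',co[2].round(4))
    return P,c,ax,m
E
python3 - <<'E'
from wed import *
z=np.load('top0.npz');wedge(z['im'],z['d'],'top',(295,170,372,245))
z=np.load('scene0.npz');wedge(z['im'],z['d'],'scene',(305,205,375,275))
E
```

```text
top c [0.5385 0.0361] size [0.1379 0.0344] ang 49.61 slope ang 66.48 0.201 zc 0.0162
scene c [0.5368 0.0348] size [0.1409 0.0364] ang 48.91 slope ang 86.19 0.16 zc 0.0144
```

```bash
python3 -m handwheel '[1,0.01,-0.212,0.231,50,0,0, 1,0.01,-0.212,0.231,50,0,0, 1,0.01,-0.212,0.231,50,0,0, 1,0.01,-0.212,0.231,50,0,0, 1,0.01,-0.212,0.231,50,0,0, 1,0.01,-0.212,0.231,50,0,0, 1,0.01,-0.212,0.231,50,0,0, 1,0.01,-0.212,0.231,50,0,0, 1,0.01,-0.212,0.231,50,0,0, 1,0.01,-0.212,0.231,50,0,0]'
cat > go.py <<'E'
from h import *
def go(x,y,z,yaw):
    o=ctrl.get_obs();R=Ro.from_rotvec(o['tool_rot']).as_matrix()
    zy=np.radians(yaw);zz=np.array([np.cos(zy),np.sin(zy),0]);xx=np.array([0,0,-1.]);T=np.c_[xx,np.cross(zz,xx),zz]
    print('shift',(R.T@(np.array([x,y,z])-o['tool_pos'])).round(4),'turn',np.degrees(Ro.from_matrix(R.T@T).as_rotvec()).round(2),'t',o['t'],'F',np.round(o['contact_force'],2),'pos',np.round(o['tool_pos'],4),'op',o['opening'])
E
python3 -c "
from go import *
go(.504,-.005,.2,-130);print(ctrl.get_obs()['q'])"
```

```text
t: 0.98
tool_pos: [0.3798, 0.2817, 0.2211]
tool_rot: [1.005, 1.327, -1.004]
contact_force: [0.1, 0.6, -0.2]
opening: 0.0856
shift [0.021  0.0418 0.3096] turn [ 5.574e+01 -1.000e-02  2.000e-02] t 0.9833 F [ 0.07  0.61 -0.17] pos [0.3798 0.2817 0.2211] op 0.08563283190240166
[ 4.80350816e-01 -3.18998156e-01  1.96672498e+00  4.03540619e-04
  1.49397511e+00  2.05553415e-01]
```

```bash
python3 -m handwheel '[1,0.021,0.042,0.31,55.7,0,0, 1,0.021,0.042,0.31,55.7,0,0, 1,0.021,0.042,0.31,55.7,0,0, 1,0.021,0.042,0.31,55.7,0,0, 1,0.021,0.042,0.31,55.7,0,0, 1,0.021,0.042,0.31,55.7,0,0, 1,0.021,0.042,0.31,55.7,0,0, 1,0.021,0.042,0.31,55.7,0,0, 1,0.021,0.042,0.31,55.7,0,0, 1,0.021,0.042,0.31,55.7,0,0, 1,0.021,0.042,0.31,55.7,0,0]'
python3 - <<'E'
from go import *
o=ctrl.get_obs();im,d=ctrl.get_image('wrist');cv2.imwrite('pics/w1.png',im);np.savez('w1.npz',im=im,d=d,rot=o['tool_rot'],pos=o['tool_pos'])
go(.504,-.005,.2,-130)
E
```

```text
t: 1.9
tool_pos: [0.5047, -0.0026, 0.2001]
tool_rot: [1.698, 0.799, -1.699]
contact_force: [0.0, 1.1, -0.1]
opening: 0.0857
shift [0.0002 0.0012 0.0024] turn [ 0.37 -0.02  0.04] t 1.95 F [-0.17  0.05  0.24] pos [ 0.5046 -0.0024  0.2002] op 0.08528743278238937
```

View pics/w1.png

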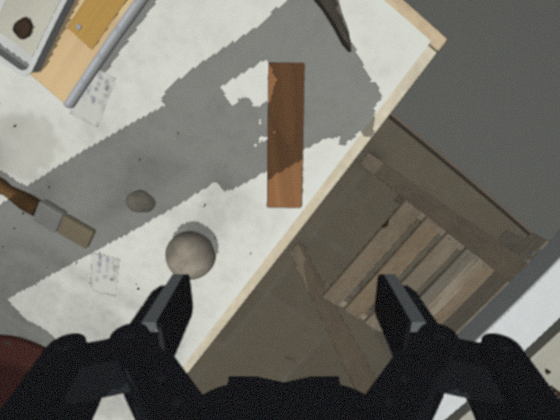

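The wedge is upright in the wrist view (columns 268–304, rows 62–208), so the yaw is close.

Run:
```python
from wed import *
z=np.load('w1.npz');o=dict(tool_rot=z['rot'],tool_pos=z['pos'])
P,c,ax,m=wedge(z['im'],z['d'],'wrist',(240,40,330,225),o)
# long edges by rays to top-surface heights
rows=np.arange(70,205,5)
L=[];R=[]
for r in rows:
    xs=np.nonzero(m[r])[0];L.append((xs.min(),r));R.append((xs.max()+1,r))
zt=lambda r: .003+.028*(r-62)/146
for E in(L,R):
    Q=np.array([plane('wrist',[p],zt(p[1]),o)[0] for p in E])
    v=cv2.fitLine(Q[:,:2].astype(np.float32),cv2.DIST_HUBER,0,.01,.01).ravel();print(np.degrees(np.arctan2(v[1],v[0])),v[2:])
print('thin',plane('wrist',[(286,62.5)],.003,o),'thick',plane('wrist',[(285,208)],.031,o))
```

```text
wrist c [0.5392 0.036 ] size [0.1372 0.0335] ang 49.7 slope ang 49.43 0.2 zc 0.0171
49.642082 [0.5328846  0.05340042]
49.5673 [0.5523987  0.02551134]
thin [[0.58398616 0.08856821 0.003     ]] thick [[ 0.49427278 -0.01828763  0.031     ]]
```

```bash
python3 -c "
from go import *
go(.5047,-.0049,.003,-130.3)"
python3 -m handwheel '[1,0.04,0.0012,0.0024,0,0,0, 1,0.08,0.0012,0.0024,0,0,0, 1,0.12,0.0012,0.0024,0,0,0, 1,0.15,0.0012,0.0024,0,0,0, 1,0.17,0.0012,0.0024,0,0,0, 1,0.17,0.0012,0.0024,0,0,0, 1,0.17,0.0012,0.0024,0,0,0]'
python3 -c "
from go import *
go(.5047,-.0049,.003,-130.3)"
```

```text
shift [0.1972 0.0018 0.0019] turn [ 0.67 -0.02  0.04] t 1.95 F [-0.17  0.05  0.24] pos [ 0.5046 -0.0024  0.2002] op 0.08528743278238937
t: 2.53
tool_pos: [0.5032, -0.0052, 0.0297]
tool_rot: [1.697, 0.8, -1.7]
contact_force: [0.5, 0.6, 0.4]
opening: 0.0853
shift [ 0.0267  0.001  -0.0012] turn [0.64 0.06 0.12] t 2.5333 F [0.46 0.6  0.35] pos [ 0.5032 -0.0052  0.0297] op 0.08530876084230823
```

```bash
python3 -m handwheel '[1,0.013,0.001,-0.001,0.6,0,0, 1,0.02,0.001,-0.001,0.6,0,0, 1,0.024,0.001,-0.001,0.6,0,0, 1,0.026,0.001,-0.001,0.6,0,0, 1,0.026,0.001,-0.001,0.6,0,0]'
python3 -c "
from go import *
go(.5047,-.0049,.003,-130.3)"
```

```text
t: 2.95
tool_pos: [0.5059, -0.0064, 0.0049]
tool_rot: [1.707, 0.789, -1.706]
contact_force: [-0.3, -0.2, -0.6]
opening: 0.0855
shift [ 0.0019 -0.0019 -0.0004] turn [-0.08 -0.02 -0.03] t 2.95 F [-0.31 -0.18 -0.6 ] pos [ 0.5059 -0.0064  0.0049] op 0.0854647381502661
```

```bash
python3 -m handwheel '[0,0.001,0,0,0,0,0, 0,0.001,0,0,0,0,0, 0,0.001,0,0,0,0,0, 0,0.001,0,0,0,0,0, 0,0.001,0,0,0,0,0, 0,0.001,0,0,0,0,0, 0,0.001,0,0,0,0,0, 0,0.001,0,0,0,0,0, 0,0.001,0,0,0,0,0, 0,0.001,0,0,0,0,0]' 70
python3 - <<'E'
from go import *
o=ctrl.get_obs();im,d=ctrl.get_image('wrist');cv2.imwrite('pics/w2.png',im);np.savez('w2.npz',im=im,d=d,rot=o['tool_rot'],pos=o['tool_pos'])
go(.5047,-.0049,.003,-130.3)
E
```

```text
t: 3.78
tool_pos: [0.5063, -0.0067, 0.004]
tool_rot: [1.708, 0.788, -1.706]
contact_force: [0.4, -0.4, 5.1]
opening: 0.0347
shift [ 0.001  -0.0024 -0.0004] turn [-0.11 -0.03 -0.06] t 3.8333 F [-0.3   0.32  5.8 ] pos [ 0.5063 -0.0067  0.004 ] op 0.03466680920872787
```

View pics/w2.png

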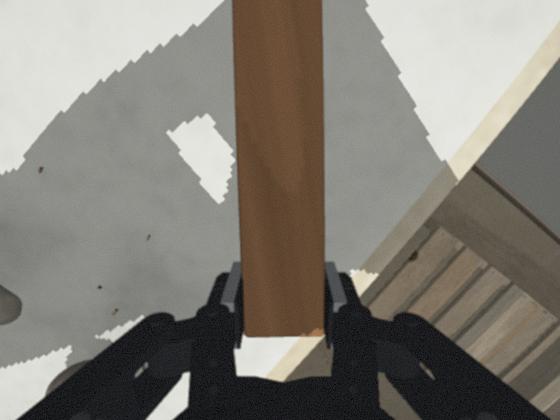

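```bash
python3 -m handwheel '[0,-0.004,0,0,0,0,0, 0,-0.008,0,0,0,0,0, 0,-0.012,0,0,0,0,0, 0,-0.012,0,0,0,0,0, 0,-0.012,0,0,0,0,0]'
python3 - <<'E'
from go import *
go(.5034,.0562,.016,-82.8)
E
```

```text
t: 4.25
tool_pos: [0.5055, -0.0065, 0.0154]
tool_rot: [1.707, 0.788, -1.707]
contact_force: [0.1, -1.0, -1.6]
opening: 0.035
shift [-0.0006 -0.0423 -0.0464] turn [-4.761e+01  0.000e+00 -1.000e-02] t 4.25 F [ 0.05 -0.99 -1.57] pos [ 0.5055 -0.0065  0.0154] op 0.035030472051302386
```

```bash
python3 -m handwheel '[0,0,-0.006,-0.007,-7,0,0, 0,0,-0.012,-0.013,-14,0,0, 0,0,-0.018,-0.02,-21,0,0, 0,0,-0.024,-0.027,-28,0,0, 0,0,-0.03,-0.034,-35,0,0, 0,0,-0.037,-0.041,-42,0,0, 0,0,-0.0423,-0.0464,-47.6,0,0, 0,0,-0.0423,-0.0464,-47.6,0,0, 0,0,-0.0423,-0.0464,-47.6,0,0]'
python3 - <<'E'
from go import *
go(.5034,.0562,.016,-82.8)
for n in('wrist','top','scene'):
    o=ctrl.get_obs();im,d=ctrl.get_image(n);cv2.imwrite(f'pics/{n}3.png',im);np.savez(n+'3.npz',im=im,d=d,rot=o['tool_rot'],pos=o['tool_pos'])
z=np.load('scene3.npz')['im'][140:340,130:400];cv2.imwrite('pics/scz3.png',cv2.resize(z,None,fx=2.9,fy=2.9,interpolation=cv2.INTER_CUBIC))
E
```

```text
t: 5.0
tool_pos: [0.5032, 0.0563, 0.015]
tool_rot: [1.117, 1.265, -1.118]
contact_force: [0.2, -0.9, -1.3]
opening: 0.0346
shift [-0.001   0.0002  0.0002] turn [-0.11  0.01  0.03] t 5.0 F [ 0.18 -0.88 -1.31] pos [0.5032 0.0563 0.015 ] op 0.03460815311714925
```

View pics/wrist3.png

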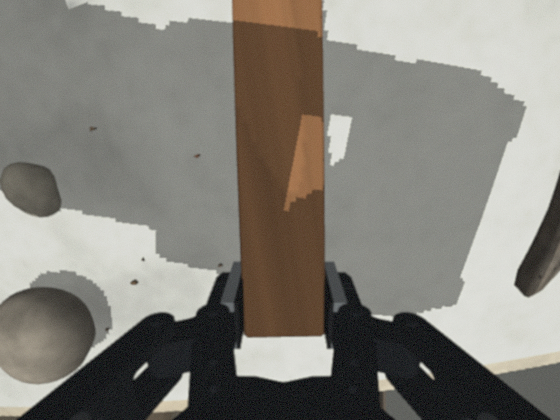

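View pics/scz3.png

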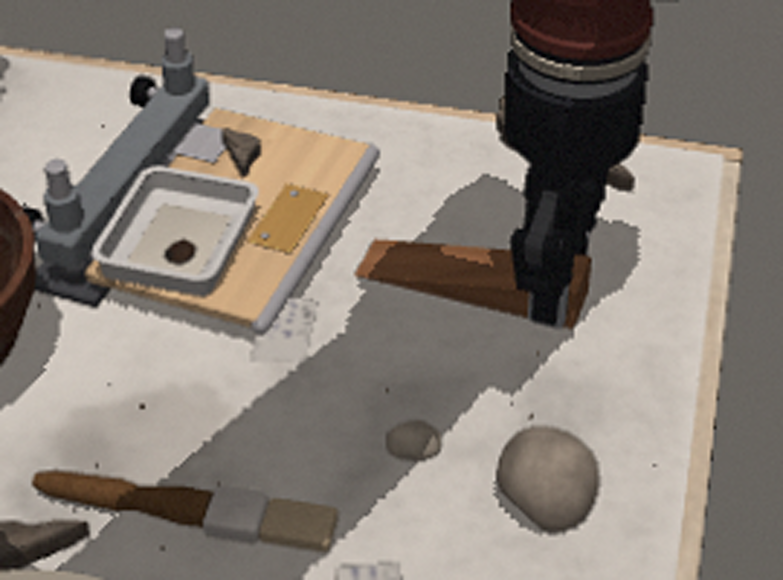

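View pics/top3.png

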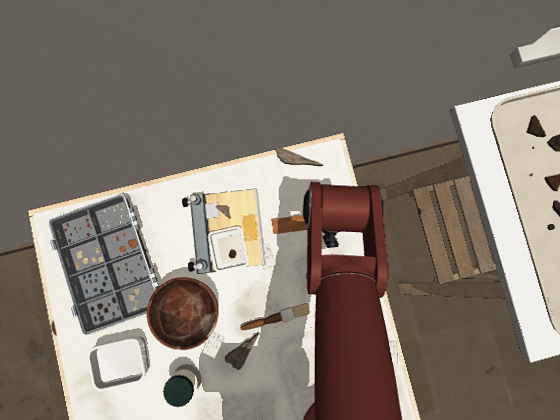

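Gripped and pointing at the edge; the wrist view shows the wedge at columns 234–325. In the top view the tip is near (273,225). Next I'll measure the line-up.

```bash
cat > al.py <<'E'
from wed import *
def al(zoff,tag):
    em=np.array([.4843,.208]);ux=np.array([-.1253,.9921]);uy=np.array([-.9921,-.1253])
    for n,roi in (('wrist',(225,0,335,260)),('top',(262,208,310,245)),('scene',(245,215,315,255))):
        z=np.load(n+tag+'.npz');o=dict(tool_rot=z['rot'],tool_pos=z['pos'])
        P,c,ax,m=wedge(z['im'],z['d'],n,roi,o)
        P=P.copy();s=(P[:,:2]-em)@ux;l=(P[:,:2]-em)@uy
        top=P[:,2]-zoff>-1
        b=np.linspace(s.min(),s.max(),8)
        mid=[(round((b[i]+b[i+1])/2*1e3,1),round(l[k].min()*1e3,1),round(l[k].max()*1e3,1),round(np.median(P[k,2])*1e3,1)) for i in range(7) for k in [(s>=b[i])&(s<b[i+1])] if k.sum()>5]
        print(n,'tip s',(np.percentile(s,99.5)*1e3).round(1),mid)
E
python3 -c "
from al import *
al(.012,'3')"
```

```text
wrist c [0.493  0.1258] size [0.0353 0.1039] ang 98.22 slope ang 98.5 0.201 zc 0.0248
wrist tip s -31.8 [(np.float64(-127.0), np.float64(-16.7), np.float64(18.0), np.float64(33.6)), (np.float64(-112.2), np.float64(-16.1), np.float64(18.4), np.float64(30.7)), (np.float64(-97.4), np.float64(-16.4), np.float64(18.8), np.float64(27.8)), (np.float64(-82.6), np.float64(-15.8), np.float64(18.8), np.float64(24.8)), (np.float64(-67.9), np.float64(-15.6), np.float64(19.4), np.float64(21.8)), (np.float64(-53.1), np.float64(-15.2), np.float64(19.7), np.float64(18.9)), (np.float64(-38.3), np.float64(-15.2), np.float64(20.2), np.float64(16.0))]
top c [0.4914 0.1385] size [0.0353 0.0811] ang 97.78 slope ang 100.86 0.213 zc 0.0215
top tip s -30.0 [(np.float64(-104.7), np.float64(-15.5), np.float64(18.9), np.float64(28.7)), (np.float64(-93.1), np.float64(-16.2), np.float64(18.7), np.float64(26.4)), (np.float64(-81.5), np.float64(-15.9), np.float64(18.5), np.float64(24.2)), (np.float64(-69.9), np.float64(-14.7), np.float64(18.7), np.float64(21.7)), (np.float64(-58.3), np.float64(-14.2), np.float64(19.5), np.float64(19.2)), (np.float64(-46.7), np.float64(-15.2), np.float64(19.0), np.float64(16.5)), (np.float64(-35.1), np.float64(-14.3), np.float64(19.7), np.float64(14.4))]
scene c [0.4926 0.1225] size [0.0385 0.1108] ang 96.08 slope ang 142.13 0.213 zc 0.023
scene tip s -31.5 [(np.float64(-133.0), np.float64(1.9), np.float64(21.1), np.float64(25.8)), (np.float64(-117.3), np.float64(-15.8), np.float64(22.2), np.float64(29.5)), (np.float64(-101.5), np.float64(-16.1), np.float64(20.8), np.float64(26.7)), (np.float64(-85.8), np.float64(-15.0), np.float64(21.3), np.float64(23.7)), (np.float64(-70.0), np.float64(-17.1), np.float64(21.3), np.float64(20.8)), (np.float64(-54.3), np.float64(-14.2), np.float64(20.5), np.float64(17.8)), (np.float64(-38.5), np.float64(-14.6), np.float64(20.6), np.float64(14.7))]
```

```bash
python3 -m handwheel '[0,0.004,0.001,0,0.4,0,0, 0,0.008,0.001,0,0.8,0,0, 0,0.009,0.001,0,0.8,0,0, 0,0.009,0.001,0,0.8,0,0, 0,0.009,0.001,0,0.8,0,0]'
python3 -m handwheel '[0,0.0007,0,0,0,0,0, 0,0.0013,0,0,0,0,0, 0,0.0013,0,0,0,0,0]'
```

```text
t: 5.57
tool_pos: [0.5042, 0.0562, 0.006]
tool_rot: [1.127, 1.26, -1.127]
contact_force: [-0.8, -0.2, -1.0]
opening: 0.0344
t: 5.82
tool_pos: [0.5045, 0.0563, 0.005]
tool_rot: [1.127, 1.26, -1.127]
contact_force: [-0.1, -0.8, -1.2]
opening: 0.0349
```

```bash
python3 -m handwheel '[0,0.0005,0,0,0,0,0, 0,0.0005,0,0,0,0,0]';python3 -m handwheel '[0,0.0005,0,0,0,0,0, 0,0.0005,0,0,0,0,0]'
```

```text
t: 5.98
tool_pos: [0.5045, 0.0564, 0.0045]
tool_rot: [1.127, 1.26, -1.127]
contact_force: [-0.5, -0.3, -0.0]
opening: 0.0349
t: 6.15
tool_pos: [0.5045, 0.0563, 0.004]
tool_rot: [1.127, 1.26, -1.127]
contact_force: [0.3, -0.3, -1.1]
opening: 0.0347
```

```bash
python3 -m handwheel '[0,0.0004,0,0,0,0,0, 0,0.0004,0,0,0,0,0]';python3 -m handwheel '[0,0.0003,0,0,0,0,0, 0,0.0003,0,0,0,0,0]'
```

```text
t: 6.32
tool_pos: [0.5046, 0.0564, 0.004]
tool_rot: [1.126, 1.26, -1.127]
contact_force: [-2.0, 0.1, 2.2]
opening: 0.0345
t: 6.48
tool_pos: [0.5046, 0.0563, 0.004]
tool_rot: [1.126, 1.26, -1.127]
contact_force: [-3.1, 0.3, 5.1]
opening: 0.0346
```

```bash
python3 -m handwheel '[0,-0.0003,0,-0.005,0,0,0, 0,-0.0003,0,-0.012,0,0,0, 0,-0.0003,0,-0.02,0,0,0, 0,-0.0003,0,-0.028,0,0,0, 0,-0.0003,0,-0.036,0,0,0, 0,-0.0003,0,-0.042,0,0,0, 0,-0.0003,0,-0.045,0,0,0, 0,-0.0003,0,-0.045,0,0,0, 0,-0.0003,0,-0.045,0,0,0]'
python3 - <<'E'
from go import *
for n in('wrist','scene','top'):
    o=ctrl.get_obs();im,d=ctrl.get_image(n);cv2.imwrite(f'pics/{n}4.png',im);np.savez(n+'4.npz',im=im,d=d,rot=o['tool_rot'],pos=o['tool_pos'])
    print(o['contact_force'].round(2),np.round(o['tool_pos'],4))
z=np.load('scene4.npz')['im'][140:340,130:400];cv2.imwrite('pics/scz4.png',cv2.resize(z,None,fx=2.9,fy=2.9,interpolation=cv2.INTER_CUBIC))
from al import *
al(0,'4')
E
```

```text
t: 7.23
tool_pos: [0.4997, 0.1022, 0.004]
tool_rot: [1.128, 1.261, -1.125]
contact_force: [-0.5, 3.7, 5.0]
opening: 0.0348
[-0.55  3.71  4.97] [0.4997 0.1022 0.004 ]
[0.25 3.25 5.77] [0.4997 0.1021 0.004 ]
[-0.53  2.7   5.75] [0.4997 0.102  0.0039]
wrist c [0.4917 0.1635] size [0.035  0.0867] ang 97.68 slope ang 97.75 0.198 zc 0.0156
wrist tip s -2.4 [(np.float64(-82.1), np.float64(-19.2), np.float64(15.3), np.float64(22.9)), (np.float64(-69.8), np.float64(-19.2), np.float64(15.5), np.float64(20.5)), (np.float64(-57.4), np.float64(-19.3), np.float64(15.7), np.float64(18.0)), (np.float64(-45.0), np.float64(-18.9), np.float64(15.7), np.float64(15.6)), (np.float64(-32.7), np.float64(-19.0), np.float64(15.8), np.float64(13.2)), (np.float64(-20.3), np.float64(-18.9), np.float64(16.0), np.float64(10.7)), (np.float64(-8.0), np.float64(-18.8), np.float64(16.1), np.float64(8.2))]
top c [0. 0.] size [0. 0.] ang nan slope ang -180.0 0.0 zc 0.0wed.py:11: RuntimeWarning: invalid value encountered in divide
  L=[bx[1]-bx[0],bx[2]-bx[1]];ax=max(L,key=np.linalg.norm);ax/=np.linalg.norm(ax)
Traceback (most recent call last):
  File "al.py", line 9, in al
    b=np.linspace(s.min(),s.max(),8)
                  ~~~~~^^
ValueError: zero-size array to reduction operation minimum which has no identity
```

View pics/wrist4.png

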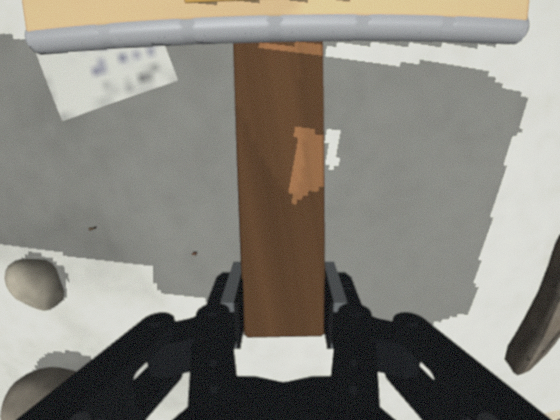

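View pics/scz4.png

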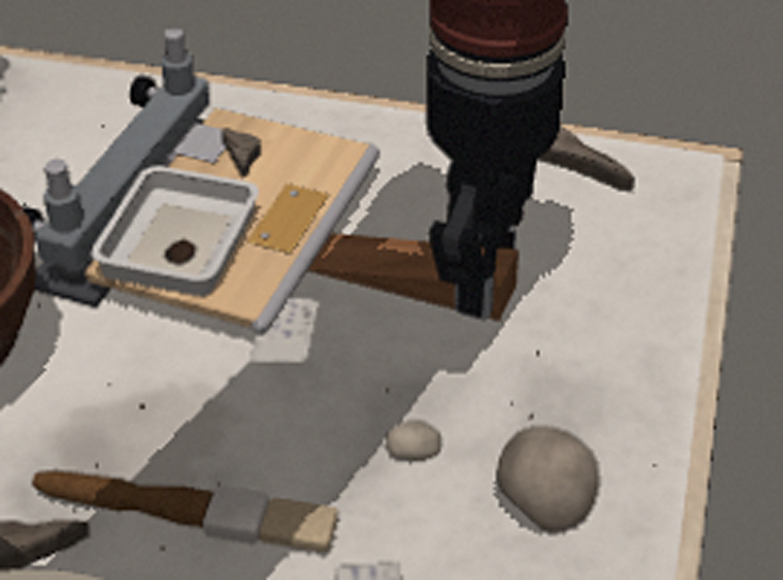

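The wedge tip is under the nosing. In the wrist view the nosing spans columns 25–528 and the wedge midline is at about 279. Now checking squareness and centring.

Run:
```python
from h import *
z=np.load('wrist4.npz');o=dict(tool_rot=z['rot'],tool_pos=z['pos']);im=z['im'];d=z['d']
hsv=cv2.cvtColor(im,cv2.COLOR_BGR2HSV)
ys,xs=np.nonzero((d>0)&(np.arange(420)[:,None]<60));P=dpt('wrist',np.c_[xs,ys],d,o)
k=(P[:,2]>.012)&(P[:,2]<.05)&(hsv[ys,xs,1]<70);Q=P[k]
print(k.sum(),'ztop',np.percentile(Q[:,2],[5,50,95,99]))
v=cv2.fitLine(Q[:,:2].astype(np.float32),cv2.DIST_HUBER,0,.01,.01).ravel()
t=(Q[:,:2]-v[2:])@v[:2];print(np.degrees(np.arctan2(v[1],v[0])),t.min(),t.max(),v[2:]+v[:2]*(t.min()+t.max())/2)
# front (lowest row) outline angle
```

```text
13439 ztop [0.02096598 0.02489441 0.02652001 0.02704897]
7.4386544 -0.09237207607290072 0.09210184532030438 [0.4855027  0.20795341]
```

```bash
python3 -m handwheel '[0,-0.0003,0,-0.005,0,0,0, 0,-0.0003,0,-0.011,0,0,0, 0,-0.0003,-0.0003,-0.017,0,0,0, 0,-0.0003,-0.0003,-0.023,0,0,0, 0,-0.0003,-0.0005,-0.028,0,0,0, 0,-0.0003,-0.0005,-0.032,0,0,0, 0,-0.0003,-0.0005,-0.034,0,0,0, 0,-0.0003,-0.0005,-0.035,0,0,0]'; python3 -m handwheel '[0,0,0,-0.001,0,0,0, 0,0,0,-0.002,0,0,0]'
```

```text
t: 8.05
tool_pos: [0.4951, 0.1361, 0.004]
tool_rot: [1.126, 1.26, -1.126]
contact_force: [0.2, -2.9, 4.5]
opening: 0.035
t: 8.22
tool_pos: [0.4949, 0.1377, 0.004]
tool_rot: [1.127, 1.26, -1.127]
contact_force: [0.9, -2.6, 5.3]
opening: 0.0349
```

```bash
python3 -m handwheel '[0,-0.0003,0,-0.001,0,0,0, 0,-0.0003,0,-0.002,0,0,0]'; python3 -m handwheel '[0,0,0,-0.001,0,0,0, 0,0,0,-0.002,0,0,0]';python3 -m handwheel '[0,0,0,-0.001,0,0,0, 0,0,0,-0.002,0,0,0]'
```

```text
t: 8.38
tool_pos: [0.4944, 0.1398, 0.004]
tool_rot: [1.127, 1.26, -1.127]
contact_force: [0.4, -1.7, 3.2]
opening: 0.0347
t: 8.55
tool_pos: [0.4942, 0.1414, 0.004]
tool_rot: [1.126, 1.26, -1.127]
contact_force: [0.9, -5.4, 3.0]
opening: 0.0348
t: 8.72
tool_pos: [0.4941, 0.1431, 0.004]
tool_rot: [1.125, 1.259, -1.127]
contact_force: [0.5, -6.6, 3.0]
opening: 0.0347
```

```bash
python3 -m handwheel '[0,0,0,-0.0005,0,0,0, 0,0,0,-0.001,0,0,0]'; python3 -m handwheel '[0,0,0,-0.0005,0,0,0, 0,0,0,-0.001,0,0,0]'
```

```text
t: 8.88
tool_pos: [0.494, 0.1438, 0.004]
tool_rot: [1.125, 1.259, -1.128]
contact_force: [1.0, -7.2, 3.2]
opening: 0.0346
t: 9.05
tool_pos: [0.4939, 0.1445, 0.0039]
tool_rot: [1.124, 1.258, -1.128]
contact_force: [0.2, -9.5, 3.3]
opening: 0.0349
```

```bash
python3 -m handwheel '[0,0,0,-0.0005,0,0,0, 0,0,0,-0.001,0,0,0]'; python3 -m handwheel '[0,0,0,-0.0005,0,0,0, 0,0,0,-0.0005,0,0,0]'
```

```text
t: 9.22
tool_pos: [0.4939, 0.1452, 0.004]
tool_rot: [1.124, 1.258, -1.128]
contact_force: [1.1, -9.6, 2.4]
opening: 0.0347
t: 9.38
tool_pos: [0.4938, 0.1456, 0.0039]
tool_rot: [1.124, 1.258, -1.128]
contact_force: [0.9, -9.6, 2.3]
opening: 0.035
```

```bash
for i in 1; do :; done; python3 -m handwheel '[0,0,0,-0.0005,0,0,0, 0,0,0,-0.001,0,0,0]'; python3 -m handwheel '[0,0,0,-0.0005,0,0,0, 0,0,0,-0.001,0,0,0]'
```

```text
t: 9.55
tool_pos: [0.4937, 0.1463, 0.004]
tool_rot: [1.123, 1.257, -1.128]
contact_force: [1.3, -11.3, 3.7]
opening: 0.0349
t: 9.72
tool_pos: [0.4937, 0.147, 0.004]
tool_rot: [1.123, 1.257, -1.129]
contact_force: [1.1, -12.6, 3.5]
opening: 0.0347
```

```bash
python3 -m handwheel '[0,0,0,-0.0005,0,0,0, 0,0,0,-0.0005,0,0,0]'
```

```text
t: 9.88
tool_pos: [0.4936, 0.1475, 0.004]
tool_rot: [1.123, 1.257, -1.129]
contact_force: [1.3, -12.0, 3.0]
opening: 0.0348
```

```bash
python3 -m handwheel '[0,0,0,-0.0005,0,0,0, 0,0,0,-0.001,0,0,0]'; python3 -m handwheel '[0,0,0,-0.0005,0,0,0, 0,0,0,-0.0005,0,0,0]'
```

```text
t: 10.05
tool_pos: [0.4936, 0.1481, 0.004]
tool_rot: [1.122, 1.257, -1.129]
contact_force: [1.6, -14.2, 3.3]
opening: 0.035
t: 10.22
tool_pos: [0.4935, 0.1486, 0.004]
tool_rot: [1.122, 1.256, -1.129]
contact_force: [1.1, -13.8, 2.8]
opening: 0.0353
```

```bash
python3 -m handwheel '[0,0,0,-0.0005,0,0,0, 0,0,0,-0.001,0,0,0]'; python3 -m handwheel '[0,0,0,0,0,0,0]'
python3 - <<'E'
from go import *
for n in('wrist','scene'):
    o=ctrl.get_obs();im,d=ctrl.get_image(n);cv2.imwrite(f'pics/{n}5.png',im);np.savez(n+'5.npz',im=im,d=d,rot=o['tool_rot'],pos=o['tool_pos'])
    print(o['contact_force'].round(2),np.round(o['tool_pos'],4))
go(.49,.14,.004,-82.6)
from wed import *
z=np.load('wrist5.npz');wedge(z['im'],z['d'],'wrist',(225,0,335,335),dict(tool_rot=z['rot'],tool_pos=z['pos']))
E
```

```text
t: 10.38
tool_pos: [0.4935, 0.1492, 0.004]
tool_rot: [1.121, 1.256, -1.129]
contact_force: [1.6, -16.0, 2.7]
opening: 0.0348
t: 10.47
tool_pos: [0.4934, 0.1493, 0.004]
tool_rot: [1.121, 1.256, -1.129]
contact_force: [2.5, -14.9, 2.5]
opening: 0.035
[  2.51 -14.86   2.47] [0.4934 0.1493 0.004 ]
[  2.04 -15.48   3.26] [0.4934 0.1493 0.004 ]
shift [ 0.     -0.0045  0.0089] turn [-0.96  0.34  0.04] t 10.5667 F [  1.76 -14.26   3.47] pos [0.4935 0.1493 0.004 ] op 0.03468858907374079
wrist c [0.491 0.169] size [0.0353 0.0692] ang 97.68 slope ang 97.8 0.199 zc 0.0239
```

View pics/wrist5.png

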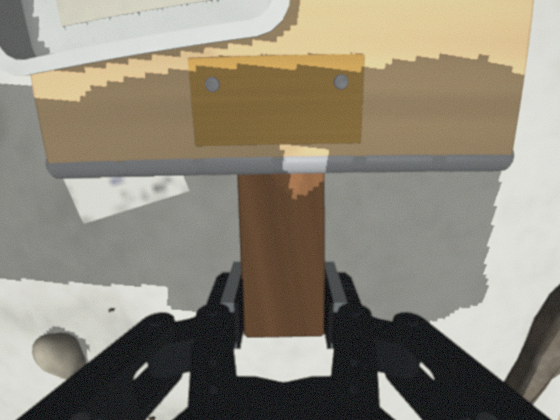

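The wedge is jammed at about 15 N, square and centred: wedge midline at column 281, nosing middle at 281, brass at 277. Next I'll ease the push partly and open.

```bash
python3 -m handwheel '[0,0,0,0.001,0,0,0, 0,0,0,0.002,0,0,0, 0,0,0,0.002,0,0,0]'; python3 -m handwheel '[0.75,0,0,0.001,0,0,0, 0.75,0,0,0.001,0,0,0, 0.75,0,0,0.001,0,0,0, 0.75,0,0,0.001,0,0,0, 0.75,0,0,0.001,0,0,0, 0.75,0,0,0.001,0,0,0, 0.75,0,0,0.001,0,0,0, 0.75,0,0,0.001,0,0,0]'
```

```text
t: 10.82
tool_pos: [0.4935, 0.1493, 0.004]
tool_rot: [1.125, 1.259, -1.127]
contact_force: [1.2, -6.3, 2.0]
opening: 0.035
t: 11.48
tool_pos: [0.4935, 0.1493, 0.0042]
tool_rot: [1.127, 1.26, -1.127]
contact_force: [0.1, -0.4, -0.6]
opening: 0.064
```

Released with no residual contact. I'll look before lifting, then rise straight up.

```bash
python3 - <<'E'
from wed import *
o=ctrl.get_obs();im,d=ctrl.get_image('wrist');cv2.imwrite('pics/w6.png',im)
wedge(im,d,'wrist',(225,0,335,345),o)
E
python3 -m handwheel '[0.75,-0.01,0,0,0,0,0, 0.75,-0.03,0,0,0,0,0, 0.75,-0.06,0,0,0,0,0, 0.75,-0.1,0,0.01,0,0,0, 0.75,-0.14,0,0.03,0,0,0, 0.75,-0.17,0,0.05,0,0,0, 0.75,-0.19,0,0.08,0,0,0, 0.75,-0.19,0,0.09,0,0,0, 0.75,-0.19,0,0.09,0,0,0]'
python3 - <<'E'
from wed import *
for n in('wrist','scene','top'):
    o=ctrl.get_obs();im,d=ctrl.get_image(n);cv2.imwrite(f'pics/{n}7.png',im);np.savez(n+'7.npz',im=im,d=d,rot=o['tool_rot'],pos=o['tool_pos'])
z=np.load('scene7.npz')['im'][140:340,130:400];cv2.imwrite('pics/scz7.png',cv2.resize(z,None,fx=2.9,fy=2.9,interpolation=cv2.INTER_CUBIC))
E
```

```text
wrist c [0.4908 0.1685] size [0.0348 0.0698] ang 97.53 slope ang 97.42 0.198 zc 0.024
t: 12.28
tool_pos: [0.5048, 0.0581, 0.1967]
tool_rot: [1.131, 1.255, -1.126]
contact_force: [0.7, -0.1, -0.1]
opening: 0.064
```

View pics/wrist7.png

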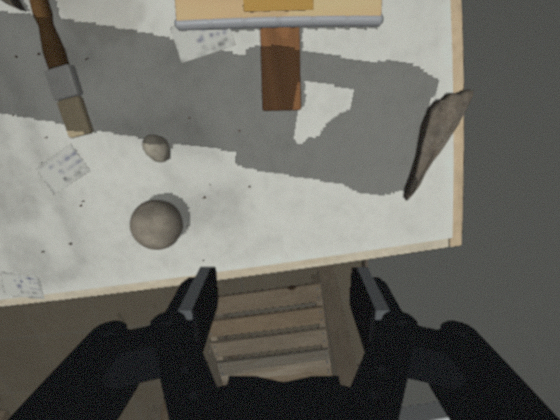

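View pics/scz7.png

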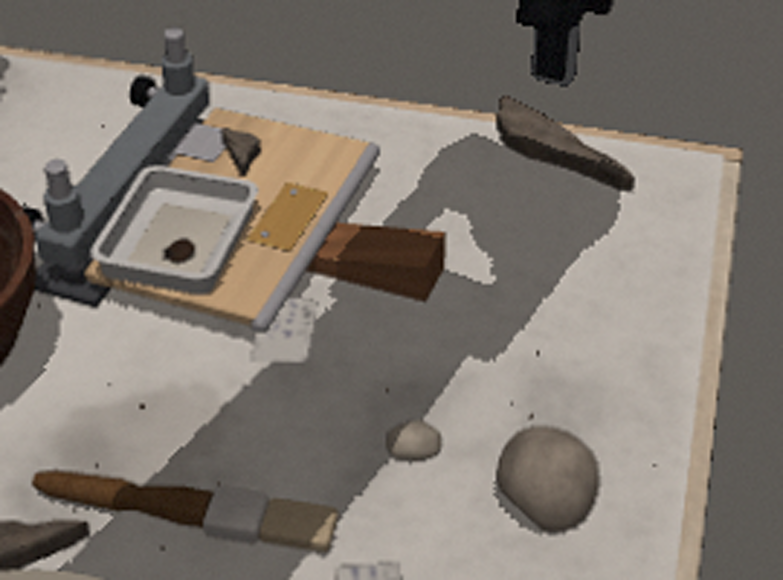

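Run:
```python
from wed import *
z=np.load('wrist7.npz');wedge(z['im'],z['d'],'wrist',(250,24,315,120),dict(tool_rot=z['rot'],tool_pos=z['pos']))
for k in('0','7'):
    for n in('scene','top'):
        z=np.load(n+k+'.npz');im=z['im'];d=z['d'];hsv=cv2.cvtColor(im,cv2.COLOR_BGR2HSV)
        ys,xs=np.nonzero(d>0);P=dpt(n,np.c_[xs,ys],d);S=hsv[ys,xs,1]
        e=(P[:,:2]-[.4855,.208])@np.array([[-.129],[.9917]]).ravel()
        for nm,c in (('nose',[.4855,.208]),('brass',[.4820,.2313])):
            q=(np.hypot(*(P[:,:2]-c).T)<.008)&(P[:,2]>.015);print(k,n,nm,q.sum(),np.median(P[q,2]).round(4))
        for nm,c in dict(stone=(.379,.009),peb=(.374,.085),sh=(.651,.114)).items():
            q=(np.hypot(*(P[:,:2]-c).T)<.06)&(P[:,2]>.006);print('  ',nm,q.sum(),P[q].mean(0).round(3))
print(ctrl.get_obs()['t'])
```

```text
wrist c [0.4908 0.1696] size [0.0336 0.0711] ang 97.33 slope ang 97.58 0.199 zc 0.0239
0 scene nose 40 0.0235
0 scene brass 38 0.0258
   stone 1004 [ 0.365 -0.001  0.03 ]
   peb 223 [0.369 0.074 0.014]
   sh 610 [0.658 0.122 0.041]
0 top nose 30 0.0245
0 top brass 37 0.0269
   stone 428 [0.376 0.006 0.034]
   peb 138 [0.373 0.073 0.015]
   sh 417 [0.654 0.127 0.026]
7 scene nose 50 0.0236
7 scene brass 37 0.0274
   stone 2389 [0.368 0.008 0.285]
   peb 385 [0.362 0.058 0.205]
   sh 527 [0.65  0.12  0.014]
7 top nose 33 0.026
7 top brass 38 0.0278
   stone 4421 [0.383 0.031 0.49 ]
   peb 7265 [0.363 0.079 0.526]
   sh 395 [0.654 0.129 0.025]
12.4333
```

```bash
python3 -c "
from station import ctrl
print(ctrl.finish_job())"
```

```text
the job is handed in; nothing more can be done
None
```

I pushed the wedge thin end first under the middle of the front edge until it resisted at about 15 N, then let go. I raised the hand clear and handed the job in at about 12.4 s.

- **Push force:** it settled at about 15 N. The highest reading was about 16 N, against the 20 N limit.
- **Squareness:** the wedge lies at about 97.5°, and square to the edge is 97.2–97.4°.
- **Centring:** in the wrist picture its midline matched the middle of the nosing, within about 1 mm. The brass plate's centre came out about 4 pixels to one side.
- **Holding:** after release the wedge stayed put within the measurement noise of about 1 mm. Three of the four before-and-after height readings on the brass and nosing showed the board 0.9–1.6 mm higher. The fourth, the nosing seen from the scene camera, showed no change (0.1 mm).
- **Loose items:** the sherd, stone and pebble look untouched in the pictures. The sherd's measured position agreed before and after, apart from the scene-camera figures, which picked up something else on one side. The final measurement of the stone and pebble was spoilt by the arm being in the way, so those two I judged by eye only.
- **Hand:** I saw no contact with the board.

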